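Bring up the support jack under the clamped weldment

TASK

The small screw jack under the overhanging square tube must support it before welding: take the steel turning bar from the tray, put its thin end in the collar's sockets, one after another, and turn the collar clockwise (seen from above) until the jack's pad comes up firm against the underside of the tube. Turn the collar with the bar only, not with the fingers; then take the bar out and lay it back in the tray. Leave the offcut in the tray and the copper nozzle and magnetic square on the table where they are.

Things in the scene. Friction and masses are not known exactly. Their poses are not given: they have to be found in the camera images.
- fixture: Fixed welding fixture with the screw jack. Origin on the jack's upright axis, at table height; z up; its open front (-x) faces roughly to the robot. Base plate 12 mm thick, 75 mm to the front and 215 mm to the back of the axis, 170 mm wide. The front is free beyond 75 mm from the axis. A tower 140 to 190 mm behind the axis carries the clamped grey weldment
- collar: The jack's collar: hub of 25 mm radius, with eight radial square sockets 45 degrees apart, like spokes. Origin on the jack axis at the height of the sockets' centre lines, 70 mm above the table; its x axis (level) is the centre line of one socket. Sockets are 12 mm square inside, 18 mm outside, mouth 51 mm from the axis, blind end 25 mm from it. It turns about the upright axis
- pad_top (a point): Centre of the top of the jack's round pad (38 mm across), on the axis. Clockwise collar turning (from above) raises it 20 mm per turn, against friction of 0.25 N m; it stays where left. About 140 to 155 degrees are needed. With the pad firm under the tube the collar stops dead; where the sockets then stand differs each time and must be felt
- work_face (a point): Point on the underside of the grey 40 mm square tube, on the jack axis, 125 mm above the table; the pad must come up against it. The tube runs level along the fixture's x, its open end 25 mm in front of the axis
- bar: Loose steel turning bar, 168 mm long, 0.2 kg, lying flat in the tray: a square handle 18 x 18 x 100 mm and a round rod of 9 mm diameter, 68 mm long, round-ended, on one axis. Origin on the axis at mid length, 84 mm from the tip; x points to the tip of the thin rod; the handle reaches from x = -84 to x = +16 mm
- bar_tip (a point): Tip of the bar's thin rod, on its axis
- tray: Fixed low open sheet-metal tray, 250 (x) x 160 (y) x 18 mm outside, walls and floor 4 mm; origin at the centre of its underside. It stands to the left or to the right of the fixture; the bar and the offcut lie in it along its x, about 75 mm apart
- offcut: Loose square steel offcut, 20 x 20 x 130 mm, in the tray beside the bar; origin at the centre of its underside; leave it alone
- nozzle: Loose copper welding nozzle standing on the table between robot and fixture, 26 mm across, 36 mm tall; origin at the centre of its underside; leave it alone
- magnet: Loose flat orange magnetic square, about 75 x 75 x 18 mm, lying on the table between robot and fixture; origin at its underside; leave it alone
- cage (a point): Point on the jack axis at the height of the cage's top, 102 mm. The cage: four 12 mm posts on a circle of 62 mm radius, 72 and 128 degrees to either side of the front direction, joined on top by a flat arc round the back. In its open front the bar can swing only about 60 degrees to either side: too little for the whole job from one socket
Mind the look-alikes: they are no part of the job. What is shaped like the bar but purple is not meant.

How it is judged (in metres and radians):
On the way:
1. the pad has been brought up firm under the tube (z of pad_top in the frame of work_face above -0.0006 m), for 0.2 s.
At the end, for the whole second after the job is handed in: the pad's top is within 0.6 mm of the underside of the tube (collar within about 11 degrees of its dead stop); the bar lies flat, released and at rest in the tray, its middle within 70 mm lengthwise and 75 mm sideways of the tray's centre (z of pad_top in the frame of work_face above -0.0006 m and x of bar in the frame of tray between -0.07 and 0.07 m and y of bar in the frame of tray between -0.075 and 0.075 m and z of bar in the frame of tray below 0.022 m and z of bar_tip in the frame of tray below 0.03 m and linear speed of bar below 0.02 m/s); the robot touches nothing.
It fails at once if the collar is pushed by the fingers or the arm instead of the bar (contact force between any of the fingers, the arm and collar above 4 N).
It fails at once if the offcut, the nozzle or the magnetic square is shifted by more than 40 mm (distance of any of offcut, nozzle, magnet from where it was at the start of the episode above 0.04 m).
It also fails if it takes over 72 s, if anything falls off the work surface, if the arm or the gripper's body presses on something with over 40 N, if the wrist force passes 120 N, or if a joint passes its speed limit or range.

ROBOT

A 7-joint arm with a two-finger parallel gripper is mounted at the origin on the work surface. World frame = base frame: x ahead of the robot, y to its left, z up, the work surface at z = 0. Lengths are in m, angles in degrees, forces in N, time in s.
With the tool pointing down it reaches from about 0.4 to 0.9 m from the base axis. Payload 5.5 kg.
Tool frame: the origin (TCP) lies at the centre of the arm's flange, where the gripper is bolted on; the fingertips stand 178 mm ahead of it and the grasp point (between the pads) lies 159 mm ahead of it; z points along the fingers, y is the line along which they close (so a half turn about z gives the same grasp; the last joint's range is limited). The gripper opens to 92 mm and grips with 3 to 60 N. Pads are 19 mm wide; open, the fingers measure 130 mm over their backs; the gripper's body (75 mm by 190 mm) begins 47 mm behind the grasp point.
Start: joints at [-50.753, 28.699, -24.465, 88.831, 12.651, 65.22, -12.049], TCP at [0.266, 0.593, 0.405] pointing down, gripper open.
Joint ranges: [-164.97, 164.97], [-17.58, 116.51], [-87.97, 89.64], [11.32, 138.91], [-80.73, 260.73], [10.89, 115.49], [-147.41, 147.41]. Speed limits (degrees/s): [147.25, 147.25, 180, 180, 180, 180, 180].

INTERFACE

Orientations are given as a 3x3 rotation matrix whose columns are the frame's x, y, z axes.
In Python, from station import state, get_image, job_done gives the robot as it stands.
- The arm moves only by the shell command python3 -m handwheel 'ROWS' [OPENING] [FORCE]. ROWS is text: rows parted by semicolons, each of 4 numbers parted by spaces: the shift along the tool's x, y, z in mm, then the turn about the tool's z in degrees. A call has 1 to 8 rows; each row is the pose to reach, as a shift and turn from the pose commanded when the call began, along the tool's axes at that moment; what a row does not reach only later rows make up. A row lasts 1/8 s, in which the tool goes at most 62.5 mm and 10.7 degrees, less where a joint would pass 70% of its speed; a pose out of reach is approached as far as the arm can. A call with a gripper value outside its range is refused whole. OPENING is the finger opening in mm, from 0 to 91.8, set as the call begins (- or left out, the last holds). The fingers move at their own pace and stop on an object; FORCE is the grip in N (left out, the last holds). Time passes only in rows, so rows that repeat a pose let the fingers close. It gives the time, the measured TCP pose, the force, the opening and the grip force at its end, in the units of the state.
- state(): the state, without advancing time (a new reading comes with each control period).
- get_image(name): name is "scene" or "top" or "wrist"; returns a dict with "color" (480x640x3 uint8, red, green, blue), "fx", "fy", "cx", "cy" (pixels), "dist" ([k1, k2, p1, p2, k3] as OpenCV has them; the pictures are not rectified), "extrinsics" (4x4, takes a point from camera to world coordinates). Camera axes: x right, y down, z forward; pixel columns grow to the right and rows downward; lengths in m; the calibration is good to about 2 mm. A picture is of the moment at which its call begins. There is no depth.
- job_done(): hands the job in; it is judged then, once.
The state is a dict: "time_s": time; "joint_positions": joint angles; "dq": joint speeds; "joint_torque": joint torques, N m; "tcp_pos": TCP position; "orientation": TCP orientation; "wrist_force": force on the tool from outside, world axes, zero at the start; "wrist_torque": the same for the moment, N m; "finger_gap": opening from 0.0 (shut) to 1.0 (fully open); "grip_force": force on a finger pad.
Only numpy, scipy, OpenCV 4.12 (cv2) and the standard library are available. Lean on these libraries where they do the work, as an engineer would, in place of code of your own. Each camera call takes 0.05 s, during which the arm holds its last target. There are 200 camera calls.

## Working session

There is one attempt and no reset: what is moved stays moved. The work goes in short steps, Python scripts to look and compute and a shell command to move; the robot and the scene stay as the last step left them, time stands still between calls to the robot, and variables do not carry over. Pictures are saved under pics/ and viewed, at most 10 in all, crops included, and the job is handed in when it is done.

```bash
ls; mkdir -p pics
python3 - <<'E'
from station import state,get_image
import cv2,numpy as np
s=state();print(s['time_s'],s['tcp_pos'],np.round(s['orientation'],3),s['finger_gap'])
for n in("scene","top"):
    d=get_image(n);cv2.imwrite(f"pics/{n}0.png",d["color"][:,:,::-1])
    print(n,d['fx'],d['fy'],d['cx'],d['cy'],d['dist'],np.round(d['extrinsics'],4).tolist())
E
```

```text
pics
0.0 [0.26602469 0.59267543 0.40366488] [[-0.912  0.409 -0.001]
 [ 0.409  0.912 -0.002]
 [ 0.    -0.002 -1.   ]] 0.999539876395413
scene 609.1258751393276 609.1258751393276 326.976971111342 235.71359318260335 [-0.20172768  0.          0.          0.          0.        ] [[0.203, 0.8094, -0.551, 1.1151], [0.9791, -0.1607, 0.1247, -0.1637], [0.0124, -0.5648, -0.8252, 1.1477], [0.0, 0.0, 0.0, 1.0]]
top 519.7246398143743 519.7246398143743 330.1942224847018 240.2288273446434 [-0.11339792  0.          0.          0.          0.        ] [[-0.022, -0.9975, 0.0678, 0.3798], [-0.9996, 0.0208, -0.0185, -0.009], [0.0171, -0.0682, -0.9975, 1.2385], [0.0, 0.0, 0.0, 1.0]]
```

View pics/scene0.png

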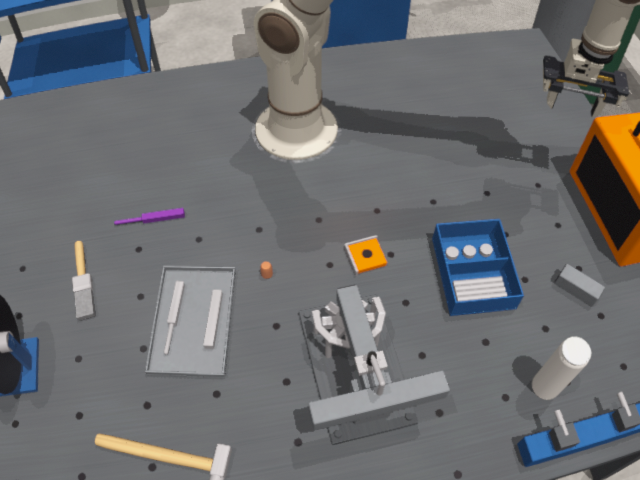

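View pics/top0.png

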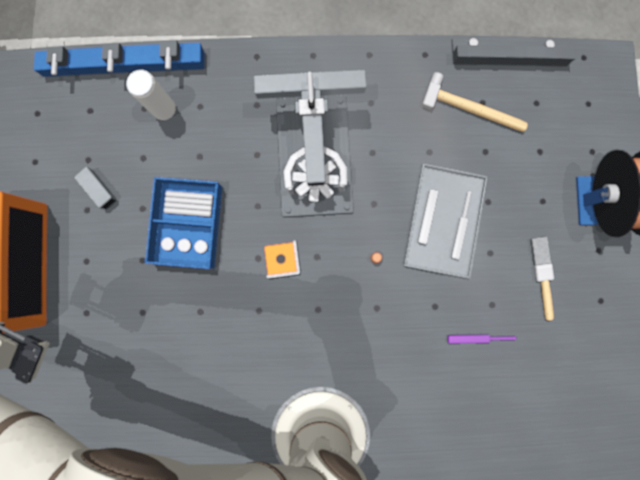

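Top view: candidates for the bar are the grey bar in the tray (handle 459,240, tip 467,192), the offcut (428,217, no thin rod), the purple look-alike (480,339) and the brush and hammer (542,265; 480,110). I choose the one in the tray. Next is a close crop of it and the fixture.

```bash
cat > h.py <<'E'
import numpy as np,cv2
from station import state,get_image
def cam(d): return np.array([[d['fx'],0,d['cx']],[0,d['fy'],d['cy']],[0,0,1.]]),np.array(d['dist'],float),np.array(d['extrinsics'],float)
def ray(d,px,z):
    K,D,E=cam(d);u=cv2.undistortPoints(np.array(px,float).reshape(-1,1,2),K,D).reshape(-1,2)
    r=np.c_[u,np.ones(len(u))]@E[:3,:3].T;o=E[:3,3]
    return o+r*((np.asarray(z)-o[2])/r[:,2])[:,None]
def proj(d,P):
    K,D,E=cam(d);R=E[:3,:3].T
    return cv2.projectPoints(np.array(P,float).reshape(-1,1,3),cv2.Rodrigues(R)[0],-R@E[:3,3],K,D)[0].reshape(-1,2)
E
python3 - <<'E'
import cv2,numpy as np
a=cv2.imread("pics/top0.png")
c=cv2.resize(a[130:290,265:495],None,fx=3.4,fy=3.4,interpolation=cv2.INTER_CUBIC)
for u in range(270,495,10): cv2.line(c,(int((u-265)*3.4),0),(int((u-265)*3.4),4 if u%50 else 14),(0,255,255),1)
for v in range(130,290,10): cv2.line(c,(0,int((v-130)*3.4)),(4 if v%50 else 14,int((v-130)*3.4)),(0,255,255),1)
cv2.imwrite("pics/crop1.png",c);print(c.shape)
E
```

```text
(544, 782, 3)
```

View pics/crop1.png

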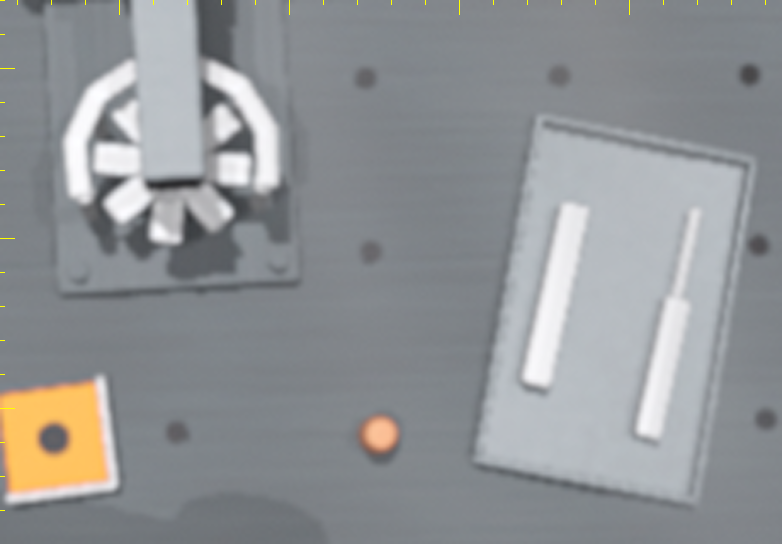

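The bar's handle end is at crop (648,435), its shoulder at (677,299) and its tip at (695,210). The sockets and the base's front edge (60,295)-(298,283) are also clear.

Run:
```python
from h import *
d=get_image("top")
f=lambda L,z: ray(d,np.array(L)/3.4+[265,130],z)
b=f([(648,434),(677,298),(695,209)],[.022,.022,.0145]);print("bar",b.round(4),np.linalg.norm(b[0]-b[1]),np.linalg.norm(b[0]-b[2]),np.degrees(np.arctan2(*(b[1]-b[0])[1::-1])),np.degrees(np.arctan2(*(b[2]-b[0])[1::-1])))
t=f([(540,115),(754,160),(696,505),(474,463)],.018);print("tray",t.round(4),t.mean(0),[np.linalg.norm(t[i]-t[i-1]).round(4) for i in range(4)],np.degrees(np.arctan2(*(t[0]-t[3])[1::-1])))
p=f([(60,295),(298,283)],.012);e=p[0]-p[1];w=np.linalg.norm(e);e/=w;x=np.array([e[1],-e[0],0]);print("plate",p.round(4),w,"yaw",np.degrees(np.arctan2(x[1],x[0])),"axis",p.mean(0)+.075*x)
tu=f([(142,180),(202,180)],.165);print("tube",tu.round(4),np.linalg.norm(tu[0]-tu[1]),tu.mean(0)+.025*x)
s=f([(165,240),(222,218),(250,170),(96,158),(113,212)],.075);print("sock",s.round(4))
# fit circle
from scipy.optimize import least_squares
for r in (.051,.052):
  q=least_squares(lambda c:np.hypot(*(s[:,:2]-c).T)-r,s[:,:2].mean(0)+[.03,0]);print(q.x,q.fun)
  a=s[:,:2]-q.x;print(np.degrees(np.arctan2(a[:,1],a[:,0])))
print("noz",f([(380,432)],.036),"mag",f([(53,438)],.018))
m=state();print(m['time_s'])
```

```text
bar [[ 0.415  -0.3275  0.022 ]
 [ 0.5098 -0.3519  0.022 ]
 [ 0.5738 -0.3698  0.0145]] 0.0978655297130507 0.1644882700095207 -14.439590903138447 -14.928213633547077
tray [[ 0.6419 -0.2605  0.018 ]
 [ 0.6079 -0.4134  0.018 ]
 [ 0.3648 -0.3609  0.018 ]
 [ 0.3978 -0.2053  0.018 ]] [ 0.50310418 -0.31003502  0.018     ] [np.float64(0.2502), np.float64(0.1566), np.float64(0.2487), np.float64(0.1591)] -12.731544706127915
plate [[ 0.5213  0.0798  0.012 ]
 [ 0.5264 -0.0866  0.012 ]] 0.16642335585110704 yaw 1.744124931418896 axis [ 0.59883264 -0.00113295  0.012     ]
tube [[ 0.5737  0.0173  0.165 ]
 [ 0.573  -0.0195  0.165 ]] 0.03685192098865749 [ 5.98331485e-01 -3.33402431e-04  1.65000000e-01]
sock [[ 0.5493  0.005   0.075 ]
 [ 0.5634 -0.0332  0.075 ]
 [ 0.5953 -0.0525  0.075 ]
 [ 0.6054  0.0499  0.075 ]
 [ 0.5688  0.0392  0.075 ]]
[ 0.6008637 -0.0007529] [ 0.0008365  -0.00143226  0.00107207 -0.00012246  0.0002037 ]
[ 173.62693454 -139.18194503  -96.1108489    84.8499527   128.7398497 ]
[ 0.60209877 -0.00087684] [ 1.07769604e-03 -1.57053348e-03  9.50978386e-05 -1.09474369e-03
  8.07943735e-05]
[ 173.64195756 -140.20580693  -97.47613926   86.24712014  129.7143799 ]
noz [[ 0.42019117 -0.13854771  0.036     ]] mag [[0.42148218 0.08571218 0.018     ]]
0.15
```

```bash
cat >> h.py <<'E'
def rows(T):
    """T: list of (x,y,z,yaw of tool x) world -> tool rows, from present pose (tool taken as upright)"""
    s=state();p=np.array(s['tcp_pos']);R=np.array(s['orientation']);y0=np.degrees(np.arctan2(R[1,0],R[0,0]))
    for t in T:
        v=R.T@(np.array(t[:3])-p);print(*v.round(1) if 0 else (v*1000).round(1),round(-((t[3]-y0+180)%360-180),1),end='; ')
    print()
def arc(c,r,z,th): return [(c[0]+r*np.cos(np.radians(a)),c[1]+r*np.sin(np.radians(a)),z,a) for a in th]
E
python3 - <<'E'
from h import *
rows([(.45,.2,.4,170),(.45,0.0,.4,180)])
E
```

```text
-328.6 -283.0 4.3 -14.2; -410.5 -465.5 4.6 -24.2;
```

```bash
python3 -m handwheel '-41 -35 0 -3; -82 -71 0 -6; -123 -106 0 -9; -164 -141 0 -12; -205 -177 0 -14; -246 -212 0 -14; -287 -248 0 -14; -328 -283 0 -14' 91; python3 -m handwheel '-5 -50 0 -3; -10 -100 0 -6; -15 -150 0 -9; -17 -200 0 -10; -17 -200 0 -10; -17 -200 0 -10; -17 -200 0 -10'
python3 - <<'E'
from h import *
d=get_image("wrist");cv2.imwrite("pics/w1.png",d["color"][:,:,::-1])
s=state();print(s['time_s'],s['tcp_pos'],np.round(s['orientation'],3),np.round(s['joint_positions'],1),s['wrist_force'])
E
```

```text
time_s: 1.15
tcp_pos: [0.4499, 0.1988, 0.4047]
orientation: [[-0.984, 0.177, 0.0], [0.177, 0.984, -0.0], [-0.0, 0.0, -1.0]]
wrist_force: [0.0, 0.0, 0.2]
finger_gap: 0.99
grip_force: 0.0
time_s: 2.02
tcp_pos: [0.4311, 0.002, 0.4047]
orientation: [[-1.0, 0.001, 0.0], [0.001, 1.0, 0.0], [-0.0, 0.0, -1.0]]
wrist_force: [-0.2, 0.6, -0.2]
finger_gap: 0.992
grip_force: 0.0
2.075 [0.43107664 0.00200948 0.40469245] [[-1.  0. -0.]
 [ 0.  1.  0.]
 [ 0.  0. -1.]] [  7.    4.7 -11.3 118.9   1.1  56.5  85.1] [-0.27714661  0.23452622 -0.40112741]
```

View pics/w1.png

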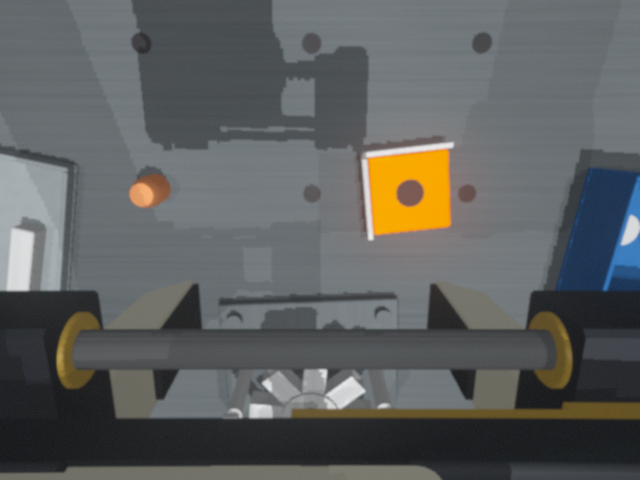

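The wrist view shows the plate's front edge at (220,300)-(397,296), the front socket mouth at about (315,371), and the neighbouring mouths at about (272,381) and (355,384). I'll cross-check the axis and socket angle with these, then go to the bar.

Run:
```python
from h import *
d=get_image("wrist")
p=ray(d,[(220,301),(397,296)],.012);e=p[0]-p[1];print(p.round(4),np.linalg.norm(e))
s=ray(d,[(315,371),(272,381),(355,384)],.079);print(s.round(4))
for c in ([.600,-.0007],[.602,-.0007]):
  a=s[:,:2]-c;print(np.degrees(np.arctan2(a[:,1],a[:,0]))%360,np.hypot(*a.T))
print(np.round(d['extrinsics'],3))
rows([(.4624,-.3397,.40,165.3),(.4624,-.3397,.28,165.3)])
```

```text
[[ 0.5246 -0.0861  0.012 ]
 [ 0.5197  0.0796  0.012 ]] 0.16579433082330933
[[ 0.5559  0.0027  0.079 ]
 [ 0.5651 -0.0322  0.079 ]
 [ 0.5679  0.0353  0.079 ]]
[175.58551344 222.06512613 131.7078238 ] [0.04422634 0.04705569 0.04818857]
[175.77634273 220.48388913 133.43487216] [0.04622067 0.04855895 0.04954174]
[[ 0.     0.963  0.27   0.358]
 [ 1.    -0.001  0.001  0.002]
 [ 0.001  0.27  -0.963  0.384]
 [ 0.     0.     0.     1.   ]]
-31.5 -341.6 4.5 14.7; -31.6 -341.6 124.5 14.7;
```

```bash
python3 -m handwheel '-5 -57 0 3; -10 -114 0 6; -15 -171 0 9; -21 -228 0 12; -26 -285 0 15; -31 -341 0 15; -31 -341 50 15; -31 -341 90 15'; python3 -m handwheel '0 0 0 0; 0 0 0 0'
python3 - <<'E'
from h import *
d=get_image("wrist");c=d["color"][:,:,::-1].copy()
b=np.array([.5765-.0855,-.3697+.0225,.013]);u=np.array([np.cos(np.radians(-14.7)),np.sin(np.radians(-14.7)),0])
for t in(-.084,.016,.084):
  q=proj(d,b+u*t)[0];print(t,q.round(0))
cv2.imwrite("pics/w2.png",c)
s=state();print(s['time_s'],s['tcp_pos'],np.round(s['joint_positions'],1))
E
```

```text
time_s: 3.12
tcp_pos: [0.4612, -0.3404, 0.313]
orientation: [[-0.965, 0.262, -0.0], [0.262, 0.965, 0.0], [0.0, 0.0, -1.0]]
wrist_force: [0.5, -0.1, 0.6]
finger_gap: 0.99
grip_force: 0.0
time_s: 3.38
tcp_pos: [0.4619, -0.3403, 0.3159]
orientation: [[-0.965, 0.261, 0.001], [0.261, 0.965, -0.001], [-0.001, -0.0, -1.0]]
wrist_force: [0.4, -0.4, -0.3]
finger_gap: 0.989
grip_force: 0.0
-0.084 [315. 146.]
0.016 [316. 290.]
0.084 [316. 375.]
3.425 [ 0.46206988 -0.34052353  0.31662517] [ 30.   24.9   4.6 105.3  -2.6  49.7 110.8]
```

View pics/w2.png

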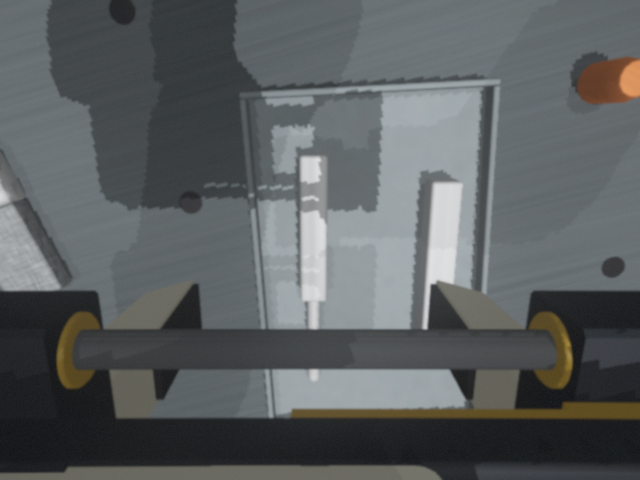

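The handle is centred at about (313,156) at its near end and (313.5,300) at the shoulder, with the tip at (315,379). The tray's left wall is at about (252,200) and the right wall at about (490,200), so the finger clearance is narrow.

Run:
```python
from h import *
d=get_image("wrist")
b=ray(d,[(313,157),(313.5,299),(315,380)],[.022,.022,.0145]);v=b[1]-b[0];print(b.round(4),np.linalg.norm(v),np.degrees(np.arctan2(v[1],v[0])),np.linalg.norm(b[2]-b[0]))
t=ray(d,[(241,95),(498,82),(270,410)],.018);print(t.round(4),np.linalg.norm(t[0]-t[1]))
R=np.array(state()['orientation']);p=np.array(state()['tcp_pos'])
print("tool frame bar",((b-p)@R*1000).round(1));print("tray",((t-p)@R*1000).round(1))
w=ray(d,[(247,97),(274,410)],.018);print(((w-p)@R*1000).round(1))
```

```text
[[ 0.416  -0.3292  0.022 ]
 [ 0.5094 -0.3541  0.022 ]
 [ 0.5764 -0.3711  0.0145]] 0.0967480749365771 -14.949857280439153 0.16602933041006812
[[ 0.3686 -0.3621  0.018 ]
 [ 0.4024 -0.2091  0.018 ]
 [ 0.5903 -0.4101  0.018 ]] 0.15668603710401896
tool frame bar [[ 4.850e+01 -6.000e-01  2.947e+02]
 [-4.820e+01 -3.000e-01  2.950e+02]
 [-1.173e+02  8.000e-01  3.028e+02]]
tray [[  85.6  -44.8  298.6]
 [  93.   111.7  298.4]
 [-140.9  -33.3  299.4]]
[[  84.5  -41.2  298.6]
 [-140.9  -30.3  299.4]]
```

```bash
python3 -m handwheel '0 0 20 0; 0 0 50 0; 0 0 80 0; 0 0 100 0; 0 0 112 0; 0 0 122 0; 0 0 122 0; 0 0 122 0' 30
python3 - <<'E'
from h import *
print(state()['tcp_pos'],state()['finger_gap'],state()['wrist_force'])
E
```

```text
time_s: 4.47
tcp_pos: [0.4613, -0.3406, 0.1934]
orientation: [[-0.965, 0.262, 0.001], [0.262, 0.965, -0.001], [-0.001, -0.0, -1.0]]
wrist_force: [-0.3, -1.1, -1.4]
finger_gap: 0.33
grip_force: 0.0
[ 0.46129428 -0.34061546  0.1934412 ] 0.3301668087637769 [-0.28008086 -1.12478808 -1.39992956]
```

```bash
python3 -m handwheel '0 0 4 0; 0 0 8 0; 0 0 8 0'; python3 -m handwheel '0 0 0 0; 0 0 0 0; 0 0 0 0; 0 0 0 0; 0 0 0 0' 5 50; python3 -m handwheel '0 0 -20 0; 0 0 -50 0; 0 0 -90 0; 0 0 -90 0; 0 0 -90 0'
python3 - <<'E'
from h import *
d=get_image("wrist");cv2.imwrite("pics/w3.png",d["color"][:,:,::-1])
print(np.round(state()['joint_positions'],1))
E
```

```text
time_s: 4.85
tcp_pos: [0.4607, -0.3402, 0.1843]
orientation: [[-0.965, 0.262, -0.001], [0.262, 0.965, 0.0], [0.001, 0.0, -1.0]]
wrist_force: [-0.3, 0.2, -0.6]
finger_gap: 0.329
grip_force: 0.0
time_s: 5.48
tcp_pos: [0.461, -0.3404, 0.1848]
orientation: [[-0.965, 0.262, 0.0], [0.262, 0.965, -0.0], [-0.0, -0.0, -1.0]]
wrist_force: [0.1, -0.1, -0.3]
finger_gap: 0.189
grip_force: 50.0
time_s: 6.1
tcp_pos: [0.4606, -0.3401, 0.275]
orientation: [[-0.965, 0.262, 0.0], [0.262, 0.965, 0.0], [-0.0, 0.0, -1.0]]
wrist_force: [-0.1, 1.3, -2.5]
finger_gap: 0.195
grip_force: 50.0
[ 30.3  28.2   4.4 106.9  -3.   45.1 111.1]
```

View pics/w3.png

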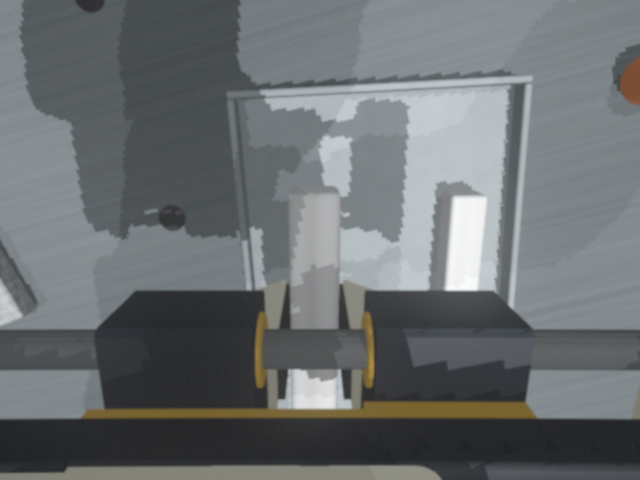

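Run:
```python
from h import *
d=get_image("wrist");s=state();p=np.array(s['tcp_pos']);R=np.array(s['orientation'])
print(((ray(d,[(315,188)],[p[2]-.1628])-p)@R*1000).round(1))
t=arc((.599,-.001),.190,.242,[219.8])[0]
rows([(.45,-.27,.26,200),t])
```

```text
[[ 49.5   0.  162.9]]
28.2 64.7 13.8 -35.2; 63.8 207.8 32.0 -55.0;
```

```bash
python3 -m handwheel '8 16 4 -10; 16 32 8 -20; 24 48 12 -30; 30 70 15 -38; 38 110 20 -46; 48 150 26 -52; 58 190 32 -55; 64 208 32 -55'; python3 -m handwheel '0 0 0 0; 0 0 0 0; 0 0 0 0'
python3 - <<'E'
from h import *
s=state();p=np.array(s['tcp_pos']);R=np.array(s['orientation']);print(np.round(s['joint_positions'],1))
tip=p+R@[-.1185,0,.1718];print(tip)
im=[]
for n,c in(("scene",(330,305)),("top",(315,190))):
    d=get_image(n);a=d["color"][:,:,::-1];print(n,proj(d,tip))
    u,v=c;im.append(cv2.resize(a[v-50:v+50,u-65:u+65],None,fx=6,fy=6,interpolation=cv2.INTER_CUBIC))
    cv2.imwrite(f"pics/{n}1.png",im[-1])
E
```

```text
time_s: 7.2
tcp_pos: [0.4527, -0.1201, 0.2412]
orientation: [[-0.766, -0.643, -0.003], [-0.643, 0.766, 0.002], [0.001, 0.004, -1.0]]
wrist_force: [0.1, -0.1, -1.3]
finger_gap: 0.187
grip_force: 50.0
time_s: 7.58
tcp_pos: [0.4535, -0.1242, 0.2425]
orientation: [[-0.769, -0.639, -0.0], [-0.639, 0.769, -0.0], [0.0, -0.0, -1.0]]
wrist_force: [0.5, -0.3, -1.9]
finger_gap: 0.191
grip_force: 50.0
[ 21.3  23.4 -10.8 121.4   7.3  35.8 135.1]
[ 0.54459889 -0.0485275   0.07068163]
scene [[318.77681899 299.5858698 ]]
top [[337.22587051 202.47928833]]
```

View pics/top1.png

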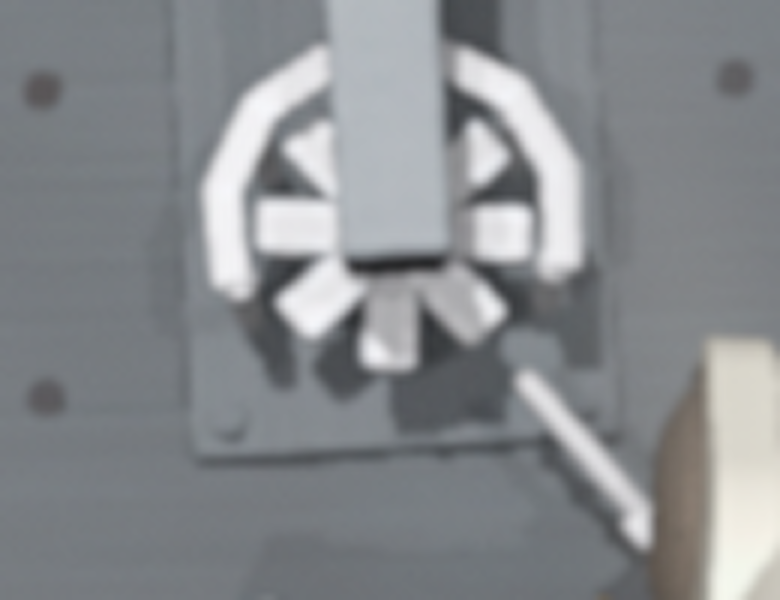

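The tip is at crop (520,375), exactly where kinematics puts it. The target socket's mouth corners are at about (508,308) and (470,343), and the other mouths are clear too. I'll fit the collar centre and angle from them.

Run:
```python
from h import *
from scipy.optimize import least_squares
d=get_image("top")
px=[(508,310),(470,344),(415,370),(360,365),(315,340),(277,303),(257,248),(257,200),(532,207),(532,260)]
k=[3,3,2,2,1,1,0,0,4,4];sg=[1,-1,1,-1,1,-1,1,-1,1,-1]  # socket idx from ~84deg by +45; +1 = larger angle side
px=np.array(px)/6+[250,140]
def mod(q):
    P=[]
    for i,s in zip(k,sg):
        a=np.radians(q[2]+45*i);u=np.array([np.cos(a),np.sin(a)]);n=np.array([-u[1],u[0]])
        P.append([*(q[:2]+.051*u+s*.009*n),.079])
    return (proj(d,P)-px).ravel()
sg2=[[*sg],[-1*s for s in sg]]
for sg in sg2:
    r=least_squares(mod,[.599,-.001,84.5],x_scale=[1e-3,1e-3,1],loss='soft_l1');print(r.x,r.cost,r.fun.reshape(-1,2).round(1).tolist())
s=state();p=np.array(s['tcp_pos']);R=np.array(s['orientation'])
print(p,R[:,0])
```

```text
[ 5.99429713e-01 -1.09144130e-03  8.69418922e+01] 1.7543339552368635 [[-0.5, 0.3], [-0.0, 0.0], [-0.2, -0.9], [1.0, -0.3], [-0.6, -0.2], [0.3, 0.2], [0.2, 0.2], [0.5, 0.3], [-0.2, 0.6], [-0.4, -0.3]]
[ 5.98167666e-01 -1.00812532e-03  9.07152274e+01] 84.07846864006447 [[-5.1, 5.4], [6.7, -6.1], [-6.7, -0.3], [10.5, 0.3], [-5.2, -4.2], [7.0, 7.4], [0.2, -5.7], [0.4, 10.2], [-0.2, 7.6], [-0.5, -9.1]]
[ 0.45352821 -0.12372056  0.24268778] [-7.68874572e-01 -6.39399626e-01  1.06501312e-04]
```

Run:
```python
from h import *
rows([arc((.5994,-.0011),r,.242,[221.5])[0] for r in (.188,.168,.148)])
```

```text
-2.6 -4.7 0.7 -1.8; -22.6 -4.1 0.7 -1.8; -42.6 -3.5 0.7 -1.8;
```

```bash
python3 -m handwheel '-2.5 -4.5 1 -2; -2.5 -4.5 1 -2; -10 -4.3 1 -2; -17 -4 1 -2; -22 -4 1 -2; -27 -4 1 -2; -27 -4 1 -2'
python3 - <<'E'
from h import *
s=state();p=np.array(s['tcp_pos']);v=p-[.5994,-.0011,0];print(np.hypot(*v[:2]),np.degrees(np.arctan2(v[1],v[0]))%360,s['wrist_torque'],np.round(s['joint_positions'],1))
E
```

```text
time_s: 8.6
tcp_pos: [0.4773, -0.1083, 0.2418]
orientation: [[-0.745, -0.668, 0.0], [-0.668, 0.745, 0.0], [-0.0, -0.0, -1.0]]
wrist_force: [-0.4, -0.9, -0.9]
finger_gap: 0.19
grip_force: 50.0
0.16245313660409766 221.27067238183452 [ 0.01942632  0.00340194 -0.03978078] [ 19.2  25.  -11.4 118.8   8.   36.9 134.4]
```

```bash
python3 -m handwheel '-5 0 0 0; -10 0 0 0; -14 0 0 0; -14 0 0 0; -14 0 0 0'
python3 - <<'E'
from h import *
s=state();p=np.array(s['tcp_pos']);v=p-[.5994,-.0011,0];print(np.hypot(*v[:2]),np.degrees(np.arctan2(v[1],v[0]))%360,s['wrist_torque'])
rows(arc((.5994,-.0011),.148,.242,[216,211,206,201,196,191,186,181]))
E
```

```text
time_s: 9.22
tcp_pos: [0.4872, -0.0993, 0.2416]
orientation: [[-0.745, -0.667, -0.0], [-0.667, 0.745, 0.0], [0.0, 0.0, -1.0]]
wrist_force: [-0.4, -0.2, -2.0]
finger_gap: 0.192
grip_force: 50.0
0.14910919612589324 221.1981913247572 [ 0.04995007  0.0389908  -0.00156288]
-1.9 13.4 -0.3 5.8; -3.7 26.2 -0.3 10.8; -6.7 38.7 -0.3 15.8; -10.8 51.0 -0.3 20.8; -15.9 62.8 -0.3 25.8; -22.0 74.2 -0.3 30.8; -29.1 85.0 -0.3 35.8; -37.1 95.1 -0.3 40.8;
```

```bash
python3 -m handwheel '-1.5 13 0 6; -3.5 26 0 11; -6.5 39 0 16; -10.5 51 0 21; -16 63 0 26; -22 74 0 31; -29 85 0 36; -37 95 0 41'
python3 - <<'E'
from h import *
s=state();p=np.array(s['tcp_pos']);v=p-[.5994,-.0011,0];print(np.hypot(*v[:2]),np.degrees(np.arctan2(v[1],v[0]))%360,s['wrist_torque'],np.round(s['joint_positions'],1))
R=np.array(s['orientation']);y=np.degrees(np.arctan2(R[1,0],R[0,0]))%360;print(y)
rows(arc((.5994,-.0011),.148,.242,[176,171,166,161,156,151,146,141]))
E
```

```text
time_s: 10.22
tcp_pos: [0.4512, -0.0054, 0.2418]
orientation: [[-1.0, -0.008, -0.0], [-0.008, 1.0, -0.002], [0.0, -0.002, -1.0]]
wrist_force: [-0.1, -4.6, -1.6]
finger_gap: 0.191
grip_force: 50.2
0.14830861475731508 181.68074802468692 [-1.13398142 -0.038092   -0.51098908] [ -0.4  21.6  -2.7 124.2   1.9  34.3  85.9]
180.44593912322117
-0.7 14.7 -0.3 4.4; -2.3 27.5 -0.3 9.4; -5.0 40.1 -0.3 14.4; -8.7 52.5 -0.3 19.4; -13.5 64.4 -0.4 24.4; -19.4 76.0 -0.4 29.4; -26.2 86.9 -0.4 34.4; -34.0 97.2 -0.4 39.4;
```

Turning against about 4.6 N, as expected. I'll continue.

```bash
python3 -m handwheel '0 13 0 5; -2 26 0 10; -4.5 39 0 15; -8.5 51 0 20; -13 63 0 25; -19 75 0 30; -26 86 0 35; -34 96 0 40'
python3 - <<'E'
from h import *
s=state();p=np.array(s['tcp_pos']);v=p-[.5994,-.0011,0];print(np.hypot(*v[:2]),np.degrees(np.arctan2(v[1],v[0]))%360,s['wrist_torque'],np.round(s['joint_positions'],1))
R=np.array(s['orientation']);y=np.degrees(np.arctan2(R[1,0],R[0,0]))%360;print(y)
rows(arc((.5994,-.0011),.148,.242,[136,133,130]))
E
```

```text
time_s: 11.22
tcp_pos: [0.483, 0.091, 0.2411]
orientation: [[-0.771, 0.636, -0.004], [0.636, 0.771, -0.002], [0.002, -0.004, -1.0]]
wrist_force: [-3.5, -4.9, -0.4]
finger_gap: 0.191
grip_force: 50.2
0.14841685161599832 141.63547025338082 [-1.13861271  0.50663906 -0.53610601] [-18.7  24.9   5.8 118.9  -4.   36.6  40.3]
140.4816548500516
-0.8 14.5 -0.9 4.5; -1.6 22.3 -0.9 7.5; -2.9 29.9 -1.0 10.5;
```

```bash
python3 -m handwheel '-1 11 0 4; -1.5 19 0 7; -3 27 0 10; -3 27 0 10; -2 24.5 0 9.5; -2 24.5 0 9.5'
python3 - <<'E'
from h import *
s=state();p=np.array(s['tcp_pos']);v=p-[.5994,-.0011,0];print(np.hypot(*v[:2]),np.degrees(np.arctan2(v[1],v[0]))%360,s['wrist_force'],s['wrist_torque'])
R=np.array(s['orientation']);y=np.degrees(np.arctan2(R[1,0],R[0,0]))%360;print(y)
E
```

```text
time_s: 11.98
tcp_pos: [0.5011, 0.1102, 0.2418]
orientation: [[-0.661, 0.75, 0.001], [0.75, 0.661, 0.0], [-0.0, 0.001, -1.0]]
wrist_force: [-1.3, -0.3, -2.4]
finger_gap: 0.192
grip_force: 50.0
0.1485425329882594 131.45723005832258 [-1.27908423 -0.27355238 -2.35564406] [-0.19959691  0.3561137  -0.14056011]
131.37853192280357
```

```bash
python3 -m handwheel '10 0 0 0; 25 0 0 0; 42 0 0 0; 45 0 0 0; 45 0 0 0'
python3 - <<'E'
from h import *
s=state();p=np.array(s['tcp_pos']);v=p-[.5994,-.0011,0];r=np.hypot(*v[:2]);print(r,s['wrist_force'])
rows(arc((.5994,-.0011),.193,.242,[142,152,162,172,182,192,202,212]))
E
```

```text
time_s: 12.6
tcp_pos: [0.4713, 0.1447, 0.2418]
orientation: [[-0.661, 0.75, 0.001], [0.75, 0.661, 0.0], [-0.0, 0.0, -1.0]]
wrist_force: [0.5, -0.1, -1.2]
finger_gap: 0.192
grip_force: 50.0
0.19411139167396768 [ 0.49282501 -0.12851314 -1.21370447]
-4.4 -35.8 -0.2 -10.6; -13.4 -68.2 -0.2 -20.6; -28.0 -98.6 -0.2 -30.6; -47.5 -125.9 -0.2 -40.6; -71.6 -149.5 -0.2 -50.6; -99.3 -168.5 -0.2 -60.6; -130.0 -182.4 -0.2 -70.6; -162.5 -190.8 -0.2 -80.6;
```

```bash
python3 -m handwheel '-4 -36 0 -10.5; -13 -68 0 -20.5; -28 -99 0 -30.5; -47 -126 0 -40.5; -71 -149 0 -50.5; -99 -168 0 -60.5; -130 -182 0 -70.5; -162 -191 0 -80.5'; python3 -m handwheel '0 0 0 0; 0 0 0 0'
python3 - <<'E'
from h import *
rows(arc((.5994,-.0011),.190,.242,[221.5]))
s=state();p=np.array(s['tcp_pos']);R=np.array(s['orientation']);d=get_image("top");a=d["color"][:,:,::-1]
print(proj(d,p+R@[-.1185,0,.1718]))
cv2.imwrite("pics/top2.png",cv2.resize(a[140:240,250:380],None,fx=6,fy=6,interpolation=cv2.INTER_CUBIC))
E
```

```text
time_s: 13.6
tcp_pos: [0.4351, -0.1057, 0.2418]
orientation: [[-0.847, -0.531, 0.0], [-0.531, 0.847, -0.001], [0.0, -0.001, -1.0]]
wrist_force: [1.0, 0.3, -2.0]
finger_gap: 0.19
grip_force: 50.0
time_s: 13.85
tcp_pos: [0.4347, -0.1039, 0.2416]
orientation: [[-0.851, -0.525, -0.001], [-0.525, 0.851, 0.0], [0.0, 0.0, -1.0]]
wrist_force: [-1.1, 0.3, -2.4]
finger_gap: 0.193
grip_force: 50.0
-6.9 -31.4 -0.5 -9.8; 
[[334.25382593 206.59908088]]
```

View pics/top2.png

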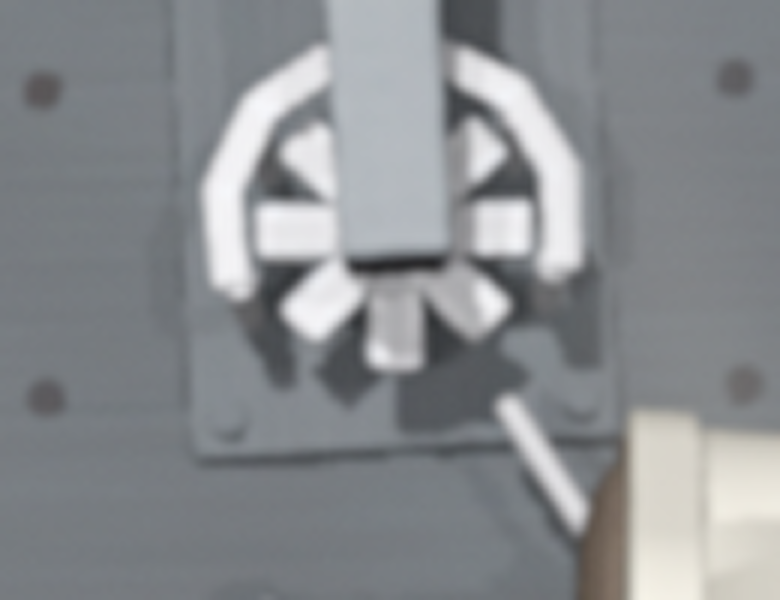

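The mouths have shifted by about +6 crop pixels, so the target socket (corners 512,303 and 475,341) now stands at about 224°. I'll insert there.

Run:
```python
from h import *
rows(arc((.5994,-.0011),.190,.242,[223.8])+[arc((.5994,-.0011),r,.242,[223.8])[0] for r in (.17,.162,.148)])
```

```text
-8.1 -39.5 -0.5 -12.0; -27.6 -35.3 -0.5 -12.0; -35.5 -33.6 -0.5 -12.0; -49.2 -30.7 -0.5 -12.0;
```

```bash
python3 -m handwheel '-6 -20 0 -8; -8 -39.5 0 -12; -8 -39.5 0 -12; -18 -37.4 0 -12; -25 -36 0 -12; -32 -34.5 0 -12; -35.5 -33.6 0 -12; -35.5 -33.6 0 -12'; python3 -m handwheel '-5 0 0 0; -10 0 0 0; -14 0 0 0; -14 0 0 0; -14 0 0 0'
python3 - <<'E'
from h import *
s=state();p=np.array(s['tcp_pos']);v=p-[.5994,-.0011,0];print(np.hypot(*v[:2]),np.degrees(np.arctan2(v[1],v[0]))%360,s['wrist_torque'])
rows(arc((.5994,-.0011),.148,.242,[218,213,208,203,198,193,188,183]))
E
```

```text
time_s: 14.9
tcp_pos: [0.483, -0.113, 0.2417]
orientation: [[-0.721, -0.693, -0.0], [-0.693, 0.721, 0.0], [-0.0, 0.0, -1.0]]
wrist_force: [1.0, -0.0, -2.3]
finger_gap: 0.189
grip_force: 50.0
time_s: 15.52
tcp_pos: [0.4929, -0.1038, 0.2416]
orientation: [[-0.721, -0.693, -0.0], [-0.693, 0.721, -0.0], [0.0, 0.0, -1.0]]
wrist_force: [0.4, 0.1, -2.8]
finger_gap: 0.195
grip_force: 50.0
0.14800402532133686 223.95354439636833 [0.06104439 0.07010147 0.05598332]
-0.8 15.4 -0.4 5.8; -2.6 28.1 -0.4 10.8; -5.6 40.7 -0.4 15.8; -9.7 52.9 -0.4 20.8; -14.8 64.8 -0.4 25.8; -20.9 76.2 -0.4 30.8; -28.0 87.0 -0.4 35.8; -36.0 97.1 -0.4 40.8;
```

```bash
python3 -m handwheel '-1 15 0 6; -2.5 28 0 11; -5.5 41 0 16; -9.5 53 0 21; -15 65 0 26; -21 76 0 31; -28 87 0 36; -36 97 0 41'
python3 - <<'E'
from h import *
s=state();p=np.array(s['tcp_pos']);v=p-[.5994,-.0011,0];print(np.hypot(*v[:2]),np.degrees(np.arctan2(v[1],v[0]))%360,s['wrist_torque'])
rows(arc((.5994,-.0011),.148,.242,[181,179,177,175,173,171]))
E
```

```text
time_s: 16.52
tcp_pos: [0.452, -0.0105, 0.242]
orientation: [[-0.999, -0.042, 0.001], [-0.042, 0.999, -0.002], [-0.001, -0.002, -1.0]]
wrist_force: [1.4, -5.0, -3.0]
finger_gap: 0.191
grip_force: 50.2
0.14774232085495348 183.65284248699857 [-1.1313806  -0.22614452 -0.50434026]
0.2 6.8 -0.0 1.4; 0.0 12.0 -0.0 3.4; -0.4 17.2 -0.0 5.4; -1.0 22.3 -0.1 7.4; -1.7 27.4 -0.1 9.4; -2.6 32.5 -0.1 11.4;
```

```bash
python3 -m handwheel '0 5 0 2; 0 10 0 4; -0.5 15 0 6; -0.5 15 0 6'; python3 -m handwheel '0 2.5 0 1; 0 5 0 2; 0 5 0 2';python3 -m handwheel '0 2.5 0 1; 0 5 0 2; 0 5 0 2'
python3 - <<'E'
from h import *
s=state();p=np.array(s['tcp_pos']);v=p-[.5994,-.0011,0];print(np.hypot(*v[:2]),np.degrees(np.arctan2(v[1],v[0]))%360,s['wrist_torque'])
rows(arc((.5994,-.0011),.148,.242,[172,170,168,166,164]))
E
```

```text
time_s: 17.02
tcp_pos: [0.4518, 0.0048, 0.2419]
orientation: [[-0.998, 0.057, 0.001], [0.057, 0.998, -0.001], [-0.001, -0.001, -1.0]]
wrist_force: [0.8, -5.7, -1.3]
finger_gap: 0.19
grip_force: 50.2
time_s: 17.4
tcp_pos: [0.4521, 0.0099, 0.2419]
orientation: [[-0.996, 0.092, 0.001], [0.092, 0.996, -0.001], [-0.001, -0.001, -1.0]]
wrist_force: [0.9, -5.5, -1.5]
finger_gap: 0.191
grip_force: 50.2
time_s: 17.77
tcp_pos: [0.4525, 0.015, 0.2418]
orientation: [[-0.992, 0.126, 0.001], [0.126, 0.992, -0.001], [-0.001, -0.001, -1.0]]
wrist_force: [1.0, -5.8, -2.3]
finger_gap: 0.191
grip_force: 50.2
0.14777975118525885 173.7409417721 [-1.07564314 -0.29976324 -0.48216574]
0.2 4.5 -0.2 0.8; 0.1 9.7 -0.2 2.8; -0.3 14.8 -0.2 4.8; -0.8 20.0 -0.2 6.8; -1.5 25.1 -0.2 8.8;
```

```bash
for i in 1 ; do python3 -m handwheel '0 5 0 2; 0 5 0 2; 0 5 0 2' | sed -n '1,2p;4p'; done; python3 -m handwheel '0 5 0 2; 0 5 0 2; 0 5 0 2' ; python3 -m handwheel '0 5 0 2; 0 5 0 2; 0 5 0 2'
python3 - <<'E'
from h import *
s=state();p=np.array(s['tcp_pos']);v=p-[.5994,-.0011,0];print(np.hypot(*v[:2]),np.degrees(np.arctan2(v[1],v[0]))%360,s['wrist_torque'])
rows(arc((.5994,-.0011),.148,.242,[166,164,162,160]))
E
```

```text
time_s: 18.15
tcp_pos: [0.4531, 0.0201, 0.2418]
wrist_force: [1.7, -4.5, -1.9]
time_s: 18.52
tcp_pos: [0.4538, 0.0252, 0.2418]
orientation: [[-0.981, 0.193, 0.0], [0.193, 0.981, -0.001], [-0.0, -0.0, -1.0]]
wrist_force: [1.0, -5.0, -1.3]
finger_gap: 0.197
grip_force: 50.1
time_s: 18.9
tcp_pos: [0.4546, 0.0304, 0.2417]
orientation: [[-0.974, 0.227, -0.0], [0.227, 0.974, -0.0], [-0.0, -0.0, -1.0]]
wrist_force: [1.6, -3.4, -1.3]
finger_gap: 0.191
grip_force: 50.1
0.14819785915605188 167.72969444819944 [-0.98744953 -0.20910113 -0.39105273]
-0.2 4.5 -0.3 0.9; -0.4 9.6 -0.3 2.9; -0.7 14.8 -0.3 4.9; -1.3 19.9 -0.3 6.9;
```

```bash
python3 -m handwheel '0 5 0 2; 0 5 0 2; 0 5 0 2' | sed -n '1,2p;4p';  python3 -m handwheel '0 5 0 2; 0 5 0 2; 0 5 0 2'| sed -n '1,2p;4p' ; python3 -m handwheel '-0.3 5 0 2; -0.3 5 0 2; -0.3 5 0 2'| sed -n '1,4p'
python3 - <<'E'
from h import *
s=state();p=np.array(s['tcp_pos']);v=p-[.5994,-.0011,0];print(np.hypot(*v[:2]),np.degrees(np.arctan2(v[1],v[0]))%360,s['wrist_torque'])
rows(arc((.5994,-.0011),.148,.242,[160,158,156]))
E
```

```text
time_s: 19.27
tcp_pos: [0.4556, 0.0355, 0.2416]
wrist_force: [0.4, -4.3, -2.6]
time_s: 19.65
tcp_pos: [0.4569, 0.0405, 0.2416]
wrist_force: [0.3, -3.1, -2.4]
time_s: 20.02
tcp_pos: [0.4585, 0.0453, 0.2416]
orientation: [[-0.945, 0.327, -0.001], [0.327, 0.945, 0.0], [0.001, -0.0, -1.0]]
wrist_force: [-1.3, -3.5, -2.1]
0.14835638067632725 161.7775037890838 [-0.67821129  0.2533322  -0.32498688]
-0.4 4.6 -0.4 0.9; -0.5 9.8 -0.4 2.9; -0.9 14.9 -0.4 4.9;
```

```bash
python3 -m handwheel '-0.2 5 0 2; -0.2 5 0 2; -0.2 5 0 2' | sed -n '1,2p;4p';  python3 -m handwheel '-0.2 5 0 2; -0.2 5 0 2; -0.2 5 0 2'| sed -n '1,4p'
python3 - <<'E'
from h import *
s=state();p=np.array(s['tcp_pos']);v=p-[.5994,-.0011,0];print(np.hypot(*v[:2]),np.degrees(np.arctan2(v[1],v[0]))%360,s['wrist_torque'])
rows(arc((.5994,-.0011),.148,.242,[156,154,152]))
E
```

```text
time_s: 20.4
tcp_pos: [0.4603, 0.0501, 0.2416]
wrist_force: [-1.3, -2.3, -1.3]
time_s: 20.78
tcp_pos: [0.4625, 0.0547, 0.2416]
orientation: [[-0.92, 0.392, -0.0], [0.392, 0.92, 0.0], [0.0, 0.0, -1.0]]
wrist_force: [-1.1, -1.8, -2.5]
0.147876878546193 157.8226540391606 [-0.32578508  0.35590764 -0.22642   ]
0.1 4.7 -0.4 0.9; -0.1 9.9 -0.4 2.9; -0.4 15.0 -0.4 4.9;
```

```bash
python3 -m handwheel '0 5 0 2; 0 5 0 2; 0 5 0 2' | sed -n '1,2p;4p';  python3 -m handwheel '-0.2 5 0 2; -0.2 5 0 2; -0.2 5 0 2'| sed -n '1,4p'
python3 - <<'E'
from h import *
s=state();p=np.array(s['tcp_pos']);v=p-[.5994,-.0011,0];print(np.hypot(*v[:2]),np.degrees(np.arctan2(v[1],v[0]))%360,s['wrist_torque'],s['wrist_force'])
rows(arc((.5994,-.0011),.148,.242,[156,154,152]))
d=get_image("top");a=d["color"][:,:,::-1];R=np.array(s['orientation']);print((proj(d,p+R@[-.1185,0,.1718])-[250,140])*6,(proj(d,p+R@[-.0505,0,.1718])-[250,140])*6)
cv2.imwrite("pics/top3.png",cv2.resize(a[140:240,250:380],None,fx=6,fy=6,interpolation=cv2.INTER_CUBIC))
E
```

```text
time_s: 21.15
tcp_pos: [0.4649, 0.0594, 0.2418]
wrist_force: [-0.3, -0.6, -1.6]
time_s: 21.52
tcp_pos: [0.4672, 0.0638, 0.2419]
orientation: [[-0.89, 0.455, 0.001], [0.455, 0.89, 0.0], [-0.001, 0.001, -1.0]]
wrist_force: [-0.1, 0.2, -1.7]
0.1472960856434025 153.8405063339188 [-0.04889884  0.03419327 -0.0447863 ] [-0.05758202  0.22281696 -1.68522271]
0.5 -5.6 -0.1 -3.1; 0.7 -0.4 -0.1 -1.1; 0.7 4.7 -0.1 0.9; 
[[367.00984418 304.00792273]] [[287.88303688 464.76023886]]
```

View pics/top3.png

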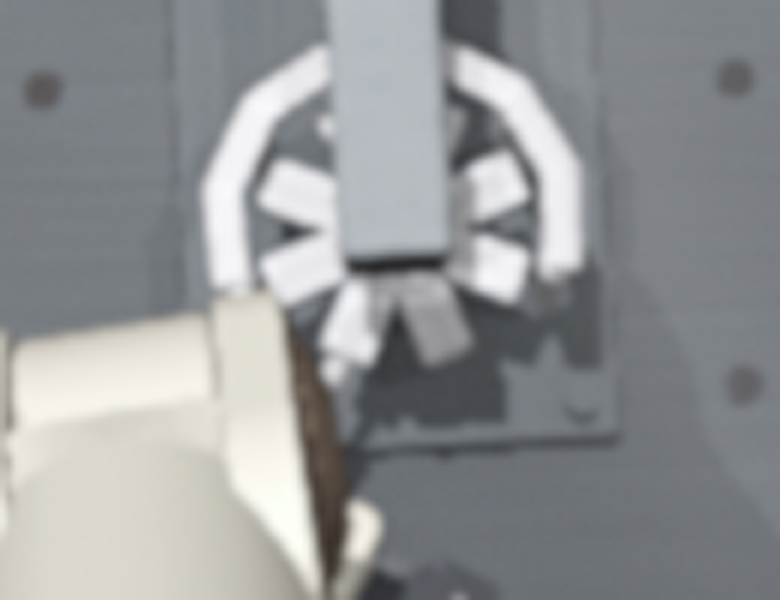

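The front-left socket's mouth corners are at (325,340) and (378,365), with the rod visible just left of its centre at (338,372). I'll fit the collar angle from this view.

```bash
cat > fit.py <<'E'
from h import *
from scipy.optimize import least_squares
def fit(d,px,a0,fixc=None):
    px=np.array(px)/6+[250,140]
    def P(q,i,s):
        a=np.radians(q[2]+45*i);u=np.array([np.cos(a),np.sin(a)]);n=np.array([-u[1],u[0]]);return [*(q[:2]+.051*u+s*.009*n),.079]
    def f(q):
        c=proj(d,[P(q,i,s) for i in range(8) for s in(1,-1)])
        return np.array([ (c-p)[np.argmin(np.linalg.norm(c-p,axis=1))] for p in px]).ravel()
    r=least_squares(f,[.5994,-.0011,a0],x_scale=[1e-3,1e-3,1],loss='soft_l1');return r.x,r.cost
E
python3 - <<'E'
from fit import *
d=get_image("top")
px=[(378,366),(323,342),(473,349),(432,366),(528,268),(512,304),(260,262),(283,306),(258,198),(280,157),(528,198),(508,152)]
for a in(5,15,20,25,30,40): print(a,fit(d,px,a))
px=[(512,303),(475,342),(425,370),(368,367),(320,342),(282,304),(257,250),(257,203),(532,204),(532,255)]
for a in(38,42,46): print(a,fit(d,px,a))
E
```

```text
5 (array([ 0.59903228, -0.00149557,  0.09781798]), np.float64(7.0411557869764145))
15 (array([ 5.99032278e-01, -1.49556955e-03,  4.50978278e+01]), np.float64(7.0411557869329995))
20 (array([ 5.99097941e-01, -1.58405507e-03,  2.21396660e+01]), np.float64(4.021562397400862))
25 (array([ 5.99097941e-01, -1.58405507e-03,  2.21396660e+01]), np.float64(4.021562397400949))
30 (array([ 0.59903228, -0.00149557,  0.09782824]), np.float64(7.041155786933158))
40 (array([ 5.99032278e-01, -1.49556951e-03,  4.50978280e+01]), np.float64(7.041155786932909))
38 (array([ 5.99385367e-01, -1.57766093e-03,  6.65031109e+01]), np.float64(3.3125091303061853))
42 (array([ 5.99729007e-01, -1.63854542e-03,  4.37847706e+01]), np.float64(2.4243671335030212))
46 (array([ 5.99729007e-01, -1.63854578e-03,  4.37847697e+01]), np.float64(2.4243671335034795))
```

```bash
python3 -m handwheel '0 2.5 0 1; 0 5 0 2; 0 5 0 2' | sed -n '1,2p;4p';  python3 -m handwheel '-0.2 2.5 0 1; -0.2 5 0 2; -0.2 5 0 2'| sed -n '1,2p;4p' ; python3 -m handwheel '-0.2 2.5 0 1; -0.2 5 0 2; -0.2 5 0 2'
python3 - <<'E'
from fit import *
s=state();p=np.array(s['tcp_pos']);v=p-[.5994,-.0011,0];print(np.hypot(*v[:2]),np.degrees(np.arctan2(v[1],v[0]))%360,s['wrist_torque'],s['wrist_force'])
d=get_image("top");a=d["color"][:,:,::-1]
cv2.imwrite("pics/top4.png",cv2.resize(a[140:240,250:380],None,fx=6,fy=6,interpolation=cv2.INTER_CUBIC))
b=cv2.absdiff(cv2.imread("pics/top3.png"),cv2.imread("pics/top4.png")).max(2)
print("change right sockets",b[140:380,455:535].mean(),"ref",b[20:120,600:700].mean(), b[240:380,400:540].max())
E
```

```text
time_s: 22.0
tcp_pos: [0.4693, 0.0683, 0.2417]
wrist_force: [0.0, -0.2, -1.9]
time_s: 22.38
tcp_pos: [0.4719, 0.0725, 0.2417]
wrist_force: [-0.5, -0.3, -2.3]
time_s: 22.75
tcp_pos: [0.4745, 0.0764, 0.2416]
orientation: [[-0.837, 0.547, -0.0], [0.547, 0.837, -0.0], [0.0, -0.001, -1.0]]
wrist_force: [-0.9, -2.2, -1.9]
finger_gap: 0.192
grip_force: 50.0
0.14697004688010945 148.18008171566515 [-0.39148243  0.20060511 -0.12537951] [-0.86306128 -2.24657027 -1.93490373]
change right sockets 17.465364583333333 ref 1.0574 92
```

```bash
cat > rot.py <<'E'
from fit import *
d=get_image("top")
def pol(img,full=False):
    th=np.arange(188,268,.25);r=np.arange(.036,.056,.0005)
    T,Rr=np.meshgrid(np.radians(th),r);P=np.stack([.5994+Rr*np.cos(T),-.0011+Rr*np.sin(T),np.full_like(T,.079)],-1).reshape(-1,3)
    q=proj(d,P)
    if not full:q=(q-[250,140])*6+2.5
    return cv2.remap(cv2.cvtColor(img,cv2.COLOR_BGR2GRAY),q[:,0].astype(np.float32).reshape(T.shape),q[:,1].astype(np.float32).reshape(T.shape),cv2.INTER_LINEAR).astype(float),th
def phase(img,full=False):
    p,th=pol(img,full);m=p.mean(0)
    # best 45-deg periodic pattern: 18mm wide tube at r~46 => half-width ~11.2deg
    res=[]
    for a in np.arange(0,45,.25):
        k=(np.abs((th-a+22.5)%45-22.5)<11.2).astype(float);res.append(np.corrcoef(k,m)[0,1])
    i=int(np.argmax(res));return i*.25,round(res[i],2)
E
python3 - <<'E'
from rot import *
for i in(1,2,3,4): print(i,phase(cv2.imread(f"pics/top{i}.png")))
E
```

```text
1 (41.25, np.float64(0.83))
2 (44.0, np.float64(0.81))
3 (23.5, np.float64(0.61))
4 (19.5, np.float64(0.63))
```

```bash
python3 -m handwheel '0 2.5 0 1; 0 2.5 0 1; 0 2.5 0 1' | sed -n '1,2p;4p';  python3 -m handwheel '-0.1 2.5 0 1; -0.1 2.5 0 1; -0.1 2.5 0 1'| sed -n '1,2p;4p' ; python3 -m handwheel '-0.1 2.5 0 1; -0.1 2.5 0 1; -0.1 2.5 0 1'
python3 - <<'E'
from rot import *
s=state();p=np.array(s['tcp_pos']);v=p-[.5994,-.0011,0];print(np.hypot(*v[:2]),np.degrees(np.arctan2(v[1],v[0]))%360,s['wrist_torque'],s['wrist_force'])
print(phase(get_image("top")["color"],True))
E
```

```text
time_s: 23.22
tcp_pos: [0.4758, 0.0783, 0.2416]
wrist_force: [-1.3, -2.7, -2.1]
time_s: 23.6
tcp_pos: [0.4771, 0.0803, 0.2415]
wrist_force: [-2.9, -3.7, -1.1]
time_s: 23.98
tcp_pos: [0.4785, 0.0821, 0.2414]
orientation: [[-0.807, 0.591, -0.002], [0.591, 0.807, -0.001], [0.001, -0.001, -1.0]]
wrist_force: [-4.4, -3.9, -1.7]
finger_gap: 0.191
grip_force: 50.2
0.14680873900374203 145.48053549752655 [-0.93226805  0.75704794 -0.50740807] [-3.71662984 -4.92864938 -1.14206994]
(19.5, np.float64(0.62))
```

Force is now building while the collar phase has stopped at 19.5°, which looks like the dead stop. I'll press a little firmer.

```bash
python3 -m handwheel '0 2.5 0 1; 0 2.5 0 1; 0 2.5 0 1' | sed -n '1,2p;4p';  python3 -m handwheel '0 2.5 0 1; 0 2.5 0 1; 0 2.5 0 1'| sed -n '1,2p;4p' ; python3 -m handwheel '0 2.5 0 1; 0 2.5 0 1; 0 2.5 0 1'
python3 - <<'E'
from rot import *
s=state();p=np.array(s['tcp_pos']);v=p-[.5994,-.0011,0];print(np.hypot(*v[:2]),np.degrees(np.arctan2(v[1],v[0]))%360,s['wrist_torque'],s['wrist_force'])
print(phase(get_image("top")["color"],True))
E
```

```text
time_s: 24.45
tcp_pos: [0.4797, 0.0839, 0.2413]
wrist_force: [-3.9, -5.3, -0.3]
time_s: 24.82
tcp_pos: [0.481, 0.0856, 0.2412]
wrist_force: [-3.6, -5.6, -0.8]
time_s: 25.2
tcp_pos: [0.4824, 0.0873, 0.2412]
orientation: [[-0.774, 0.633, -0.003], [0.633, 0.774, -0.001], [0.002, -0.003, -1.0]]
wrist_force: [-5.1, -6.6, -1.6]
finger_gap: 0.194
grip_force: 50.4
0.1466590829384903 142.92274282365577 [-1.38561349  1.02485356 -0.68317529] [-4.98446886 -6.41731968 -0.38282412]
(19.5, np.float64(0.64))
```

```bash
python3 -m handwheel '0 2 0 0; 0 4 0 0; 0 6 0 0; 0 6 0 0'
python3 - <<'E'
from rot import *
s=state();print(s['wrist_torque'],s['wrist_force']);print(phase(get_image("top")["color"],True))
E
```

```text
time_s: 25.8
tcp_pos: [0.4851, 0.0907, 0.2405]
orientation: [[-0.773, 0.635, -0.007], [0.635, 0.773, -0.003], [0.003, -0.007, -1.0]]
wrist_force: [-8.7, -10.3, -1.4]
finger_gap: 0.197
grip_force: 51.2
[-2.10189588  1.56262231 -1.11788619] [-7.89607919 -9.50942851 -0.76160936]
(18.5, np.float64(0.65))
```

Run:
```python
from h import *
rows(arc((.5994,-.0011),.1475,.242,[147,152]))
```

```text
0.1 -14.8 -1.4 -6.4; -1.9 -27.5 -1.3 -11.4;
```

```bash
python3 -m handwheel '0 -7 -1 -3; 0 -14.5 -1 -6.5; -1 -21 -1 -9; -1 -21 -1 -9'
python3 - <<'E'
from rot import *
s=state();p=np.array(s['tcp_pos']);v=p-[.5994,-.0011,0];print(np.hypot(*v[:2]),np.degrees(np.arctan2(v[1],v[0]))%360,s['wrist_torque'],s['wrist_force'])
print(phase(get_image("top")["color"],True))
E
```

```text
time_s: 26.4
tcp_pos: [0.4738, 0.0748, 0.2422]
orientation: [[-0.864, 0.504, -0.003], [0.504, 0.864, -0.001], [0.002, -0.002, -1.0]]
wrist_force: [-3.9, -5.5, -2.3]
finger_gap: 0.191
grip_force: 50.3
0.14676489005726379 148.76309630419954 [-1.29628467  0.92688366 -0.66343016] [-3.52894516 -5.85695871 -1.9408796 ]
(19.5, np.float64(0.62))
```

```bash
python3 -m handwheel '0 -3 0 0; 0 -5 0 0; 0 -5 0 0'|sed -n '1,4p'; python3 -m handwheel '0 -2 0 0; 0 -4 0 0; 0 -4 0 0'|sed -n '1,4p'
python3 - <<'E'
from rot import *
s=state();p=np.array(s['tcp_pos']);v=p-[.5994,-.0011,0];print(np.hypot(*v[:2]),np.degrees(np.arctan2(v[1],v[0]))%360,s['wrist_torque'],s['wrist_force'])
print(phase(get_image("top")["color"],True))
E
```

```text
time_s: 26.88
tcp_pos: [0.4725, 0.0724, 0.2429]
orientation: [[-0.865, 0.502, 0.001], [0.502, 0.865, 0.001], [-0.0, 0.001, -1.0]]
wrist_force: [-1.1, -1.9, -2.5]
time_s: 27.25
tcp_pos: [0.4708, 0.0691, 0.2431]
orientation: [[-0.865, 0.502, 0.002], [0.502, 0.865, 0.001], [-0.001, 0.001, -1.0]]
wrist_force: [1.0, 1.0, -1.6]
0.14660386758057461 151.41849777576968 [ 0.20732316 -0.01918234  0.11139969] [-0.29498879  1.39266262 -2.18456068]
(21.25, np.float64(0.6))
```

```bash
python3 -m handwheel '0 1 0 0; 5 1 0 0; 12 1 0 0; 12 1 0 0'|sed -n '1,4p'; python3 -m handwheel '7 0 0 0; 16 0 0 0; 30 0 0 0; 35 0 0 0;35 0 0 0'|sed -n '1,4p'
python3 - <<'E'
from rot import *
s=state();p=np.array(s['tcp_pos']);R=np.array(s['orientation'])
d2=get_image("top");print(phase(d2["color"],True));a=d2["color"][:,:,::-1]
d3=get_image("scene");b=d3["color"][:,:,::-1]
print((proj(d2,[p+R@[-.1185,0,.1718],p+R@[-.0505,0,.1718]])-[250,140])*6)
A=cv2.resize(a[150:240,275:345],None,fx=5.5,fy=5.5,interpolation=cv2.INTER_CUBIC)
B=cv2.resize(b[270:360,300:370],None,fx=5.5,fy=5.5,interpolation=cv2.INTER_CUBIC)
cv2.imwrite("pics/pair.png",np.hstack([A,B]))
print((proj(d2,[p+R@[-.1185,0,.1718],p+R@[-.0505,0,.1718]])-[275,150])*5.5)
E
```

```text
time_s: 27.85
tcp_pos: [0.4596, 0.0758, 0.2426]
orientation: [[-0.865, 0.502, -0.001], [0.502, 0.865, 0.0], [0.001, -0.0, -1.0]]
wrist_force: [-0.2, -0.2, -1.6]
time_s: 28.48
tcp_pos: [0.4297, 0.0934, 0.2428]
orientation: [[-0.865, 0.502, -0.0], [0.502, 0.865, 0.0], [0.0, 0.0, -1.0]]
wrist_force: [0.5, -1.7, -2.1]
(22.0, np.float64(0.71))
[[306.17432425 410.19536442]
 [218.00902007 567.61412226]]
[[143.15979723 321.01241738]
 [ 62.34160173 465.31294541]]
```

View pics/pair.png

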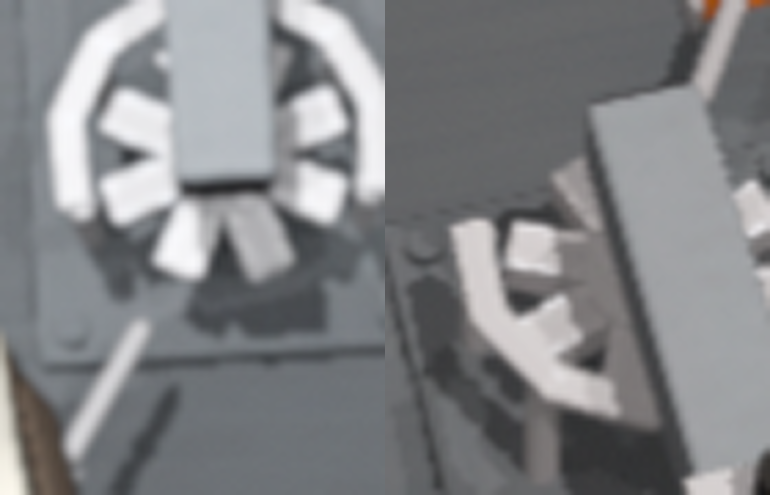

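Run:
```python
from fit import *
d=get_image("top")
px=[(205,280),(152,262),(297,262),(260,283),(347,182),(335,220),(100,183),(118,225),(343,130),(325,87),(100,127),(122,87)]
px=(np.array(px)/5.5+[275,150]-[250,140])*6
for a in(18,22,26): print(fit(d,px,a))
p=np.array([.4610+.0,-.3404,.275])
s=state();print(s['tcp_pos'])
rows([(.42,.0,.30,160),(.43,-.2,.30,165),(.461,-.3404,.275,165)])
```

```text
(array([ 5.99311729e-01, -1.30188345e-03,  2.20954147e+01]), np.float64(3.855774014479584))
(array([ 5.99311729e-01, -1.30188329e-03,  2.20954154e+01]), np.float64(3.8557740144797252))
(array([ 5.99311729e-01, -1.30188339e-03,  2.20954149e+01]), np.float64(3.855774014479595))
[0.43051924 0.09281046 0.24280874]
-37.6 -85.5 -57.2 -10.2; -146.8 -253.3 -57.2 -15.2; -244.2 -359.1 -32.2 -15.2;
```

The collar stays within about 3° of the stop (0.2 mm). The bar is still straight in the grip (seen at 145,322, predicted 143,321). I'll return it to the tray.

```bash
python3 -m handwheel '0 0 -30 0; 0 -20 -57 0; -20 -60 -57 -5; -45 -105 -57 -10; -80 -155 -57 -15; -115 -205 -57 -15; -147 -253 -57 -15; -180 -290 -57 -15'|sed -n '1,4p'; python3 -m handwheel '-35 -35 0 0; -63 -69 0 0; -63 -69 10 0; -63 -69 20 0; -63 -69 20 0; -63 -69 20 0'|sed -n '1,4p'
python3 - <<'E'
from h import *
rows([(.461,-.3404,.275,165),(.461,-.3404,.186,165)])
E
```

```text
time_s: 29.68
tcp_pos: [0.4394, -0.2511, 0.2998]
orientation: [[-0.965, 0.264, -0.0], [0.264, 0.965, -0.0], [-0.0, -0.0, -1.0]]
wrist_force: [1.4, 0.9, -1.8]
time_s: 30.42
tcp_pos: [0.4828, -0.3303, 0.2797]
orientation: [[-0.965, 0.26, -0.0], [0.26, 0.965, 0.001], [0.0, 0.001, -1.0]]
wrist_force: [0.0, -0.0, -1.6]
18.4 -15.4 4.7 -0.1; 18.4 -15.5 93.7 -0.1;
```

```bash
python3 -m handwheel '18.5 -15.5 5 0; 18.5 -15.5 30 0; 18.5 -15.5 60 0; 18.5 -15.5 80 0; 18.5 -15.5 88 0; 18.5 -15.5 92 0; 18.5 -15.5 93.5 0; 18.5 -15.5 93.5 0'; python3 -m handwheel '0 0 0 0; 0 0 0 0'
```

```text
time_s: 31.42
tcp_pos: [0.4612, -0.3416, 0.1868]
orientation: [[-0.965, 0.262, 0.001], [0.262, 0.965, -0.001], [-0.001, -0.0, -1.0]]
wrist_force: [-1.0, 0.0, -1.9]
finger_gap: 0.192
grip_force: 49.9
time_s: 31.68
tcp_pos: [0.461, -0.3415, 0.1865]
orientation: [[-0.965, 0.262, 0.0], [0.262, 0.965, -0.0], [-0.001, -0.0, -1.0]]
wrist_force: [0.2, 0.5, -2.0]
finger_gap: 0.192
grip_force: 49.9
```

```bash
python3 -m handwheel '0 0 1 0; 0 0 1.7 0; 0 0 1.7 0'|sed -n '2p;4p'; python3 -m handwheel '0 0 0 0; 0 0 0 0; 0 0 0 0; 0 0 0 0' 28; python3 -m handwheel '0 0 -20 0; 0 0 -60 0; 0 0 -120 0; 0 0 -150 0; 0 0 -150 0; 0 0 -150 0'
python3 - <<'E'
from h import *
d=get_image("wrist");g=cv2.cvtColor(d["color"],cv2.COLOR_RGB2GRAY)
u=np.array([np.cos(np.radians(-14.9)),np.sin(np.radians(-14.9)),0]);b=np.array([.461,-.3405,.0])+u*.0345
P=[b+u*t+[0,0,.0218] for t in(-.07,-.05,-.03,-.01)];q=proj(d,P)
for x,y in q: 
    r=g[int(y),int(x)-40:int(x)+41].astype(int);print((int(x),int(y)),r[::4].tolist())
t=ray(d,q,.022);print(t.round(4))
from rot import phase
print(phase(get_image("top")["color"],True))
E
```

```text
tcp_pos: [0.4609, -0.3414, 0.1847]
wrist_force: [-0.4, 0.5, 1.9]
time_s: 32.55
tcp_pos: [0.4609, -0.3414, 0.1845]
orientation: [[-0.965, 0.262, 0.0], [0.262, 0.965, -0.0], [-0.0, -0.0, -1.0]]
wrist_force: [-0.6, -0.7, 0.0]
finger_gap: 0.311
grip_force: 0.0
time_s: 33.3
tcp_pos: [0.4606, -0.3411, 0.3348]
orientation: [[-0.965, 0.262, 0.0], [0.262, 0.965, 0.0], [-0.0, 0.0, -1.0]]
wrist_force: [0.1, -0.1, -0.9]
finger_gap: 0.305
grip_force: 0.0
(314, 174) [113, 113, 114, 102, 101, 100, 101, 123, 137, 138, 164, 196, 178, 154, 123, 123, 122, 123, 122, 123, 124]
(315, 203) [174, 173, 174, 162, 164, 167, 123, 154, 163, 163, 217, 243, 242, 185, 181, 181, 181, 181, 183, 182, 182]
(315, 231) [177, 175, 173, 178, 182, 180, 127, 211, 230, 227, 234, 241, 240, 186, 186, 194, 193, 187, 183, 184, 184]
(315, 257) [174, 174, 175, 175, 174, 175, 130, 207, 224, 222, 227, 235, 228, 169, 173, 177, 179, 178, 178, 180, 179]
[[ 0.4267 -0.3314  0.022 ]
 [ 0.446  -0.3365  0.022 ]
 [ 0.4653 -0.3416  0.022 ]
 [ 0.4846 -0.3468  0.022 ]]
(23.75, np.float64(0.7))
```

Run:
```python
from rot import *
im=get_image("top")["color"][:,:,::-1]
a=cv2.imread("pics/top0.png")
print("start",phase(a,True),"now",phase(im,True), "pair-time fit 22.1")
A,th=pol(a,True);B,_=pol(im,True)
g=lambda M:np.abs(np.gradient(cv2.GaussianBlur(M,(5,5),0),axis=1)).mean(0)
for n,M in(("0",A),("now",B)):
    m=g(M);c=(m*np.exp(1j*2*np.pi*th/22.5)).sum();print(n,np.angle(c)/2/np.pi*22.5)
```

```text
start (38.25, np.float64(0.83)) now (24.0, np.float64(0.69)) pair-time fit 22.1
0 4.432549234575912
now -10.129214028869681
```

```bash
python3 -c "
from station import job_done,state
print(job_done(),state()['time_s'])"
```

```text
the job is handed in; nothing more can be done
the job is handed in; nothing more can be done
```

I turned the collar clockwise about 150° with the bar, in two strokes, until it stopped firm, then laid the bar back in the tray and handed the job in at about 33 s. No verdict came back, and the pad was hidden from the cameras. That it bears on the tube rests on the felt stop and on the collar settling back by an estimated 5° or less (limit about 11°).

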